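# Check a probe thermometer in the wide well of a dry-well checker

### The job

Pull the probe thermometer up out of its upright holder and lower its steel stem into the widest of the three wells in the dry-well checker until the ring round the stem is level with the top of the well. The stem must not touch the checker anywhere: hold it upright, still and centred in the well for three seconds, and finish while still holding it there. Do not push the jar, the stamp or the carton about.

Things in the scene. Friction and masses are not known exactly. Their poses are not given: they have to be found in the camera images.
- probe: Probe thermometer, 166 mm long, about 60 g; origin at the stem's tip (lower end), z along the stem up to the handle. From the tip up: round steel stem 6 mm across with a thin black ring 45 mm above the tip; ferrule 10.4 mm across from 78 to 90 mm; flat round collar 29 mm across from 90 to 96 mm; square white handle from 96 to 166 mm. Starts upright in the holder, collar on its rim.
- grip (a point): Where to take the probe, from above: on its axis, 135 mm above the tip, in the middle of the upright square handle (24 x 24 mm, flat sides facing the probe's x and y axes; either pair of sides will do; small display on the -x side). The handle's top is 31 mm higher.
- holder: Upright holder fixed to the worktop: a steel foot 88 mm across and 10 mm thick with a grey tube 34 mm across, its rim 106 mm above the worktop, open bore 14 mm across. Origin under its centre, at worktop height.
- checker: The dry-well checker, a white box 110 (x) x 120 (y) x 84 mm high, fixed to the worktop, its panel with display on the -x side. Origin under its centre. In its top sits the round insert.
- insert: Round aluminium insert of the checker, 77 mm across, fixed, turned by any angle; top face 90 mm above the worktop. Three upright wells, open at the top, closed below, 65 mm deep: the widest 20 mm across, 11 mm from the middle along the insert's +x; two narrow ones 9 mm across at x = -10, y = +-12.5 mm. Origin on its axis at worktop height.
- wide_well (a point): Centre of the mouth of the widest well (20 mm across, 65 mm deep), level with the insert's top face; z up.
- pill_jar: Bystander: white tablet jar with ribbed cap, 47 mm across, 76 mm high; origin under its centre.
- stamp: Bystander: wooden rubber stamp with a knob handle, 25 x 52 mm, 69 mm high; origin under its centre.
- carton: Bystander: upright folding carton 42 x 62 x 85 mm high; origin under its centre.
Mind the look-alikes: they are no part of the job. What is shaped like the probe but blue is not meant.

How it is judged:
On the way, in this order (a step that is already met when the one before it is completed fails the run):
1. the probe is pulled out of the holder: its tip is above the holder's rim, the fingers hold it and the holder no longer touches it (height (world z) of probe above 0.109 m and contact force between probe and the fingers above 1 N and contact force between probe and holder below 0.05 N), for 0.1 s.
2. the stem is held in the widest well for close on three seconds (2.5 s): tip 37 to 53 mm below the top face, within 4 mm of the well's axis, upright within 0.1 rad, still (horizontal distance between probe and wide_well below 0.004 m and z of probe in the frame of wide_well between -0.053 and -0.037 m and angle between probe's own z axis and vertical below 0.1 rad and linear speed of probe below 0.02 m/s and contact force between probe and the fingers above 1 N), for 2.5 s.
At the end, for the whole second after the job is handed in: The fingers still hold the probe, still and upright within 0.1 rad, its tip 37 to 53 mm below the top face in the widest well and within 4 mm of the well's axis, touching neither insert nor checker (all of step 2 and contact force between probe and insert below 0.1 N and contact force between probe and checker below 0.1 N); the arm keeps its last pose, push and grip.
It fails at once if the probe touches the checker or its insert (contact force between probe and insert above 0.2 N or contact force between probe and checker above 0.2 N).
It fails at once if a bystander (jar, stamp, carton) is pushed more than 25 mm or knocked over (distance of any of pill_jar, stamp, carton from where it was at the start of the episode above 0.025 m or angle between any of pill_jar, stamp, carton's own z axis and vertical above 0.5 rad).
It also fails if it takes over 54 s, if anything falls off the work surface, if the arm or the gripper's body presses on something with over 40 N, if the wrist force passes 120 N, or if a joint passes its speed limit or range.

### The arm

A 6-joint arm with a two-finger parallel gripper is mounted at the origin on a cart in front of the work surface, level with it; the furniture and walls round the work are solid. World frame = base frame: x ahead of the robot, y to its left, z up, the work surface at z = 0. Lengths are in m, angles in rad, forces in N, time in s.
With the tool pointing down it reaches from about 0.35 to 0.85 m from the base axis. Payload 8.1 kg.
Tool frame: the origin (TCP) lies on the centre line of the jaws, within the pads' length; the fingertips stand 19 mm ahead of it and the grasp point (between the pads) is the TCP (env.tip_reach is the distance from the TCP to the fingertips, in m); z points along the fingers, y is the line along which they close (so a half turn about z gives the same grasp; the last joint's range is limited). The gripper opens to 85 mm and grips with 20 to 120 N. Pads are 22 mm wide; open, the fingers measure 114 mm over their backs; the gripper's body (76 mm by 85 mm) begins 54 mm behind the grasp point. The pads swing forward as they close: fully open they stand 13 mm farther back than shut.
Start: joints at [-1.195, 0.13, 1.488, -0, 1.523, -0.085], TCP at [0.267, -0.537, 0.25] pointing down, gripper open.
Joint ranges: [-2.96, 2.96], [-0.89, 2.26], [0.02, 2.5], [-1.34, 4.48], [0, 2.73], [-2.66, 2.66]. Speed limits (rad/s): [2.39, 2.39, 2.79, 3.14, 3.14, 3.14].

### API

Orientations are given as a 3x3 rotation matrix whose columns are the frame's x, y, z axes.
In Python, from rig import env gives the robot as it stands. The module is installed in compiled form; this text tells all that it offers.
- The arm moves only by the shell command python3 -m crank 'ROWS' [OPENING] [FORCE]. ROWS is text: rows parted by semicolons, each of 4 numbers parted by spaces: the shift along the tool's x, y, z in mm, then the turn about the tool's z in degrees. In form: tx ty tz spin; .... A call has 1 to 8 rows; each row is the pose to reach, as a shift and turn from the pose commanded when the call began, along the tool's axes at that moment; what a row does not reach only later rows make up. A row lasts 1/8 s, in which the tool goes at most 62.5 mm and 10.7 degrees, less where a joint would pass 70% of its speed; a pose out of reach is approached as far as the arm can. A call with a gripper value outside its range is refused whole. OPENING is the finger opening in mm, from 0 to 85.4, set as the call begins (- or left out, the last holds). The fingers move at their own pace and stop on an object; FORCE is the grip in N (left out, the last holds). Time passes only in rows, so rows that repeat a pose let the fingers close. It gives the time, the measured TCP pose, the force, the opening and the grip force at its end, in the units of the state.
- env.get_obs(): the state, without advancing time (a new reading comes with each control period).
- env.camera(name): name is "scene" or "side" or "wrist"; returns the picture (384x512x3 uint8, red, green, blue); there is no depth.
- env.get_calibration(name): a dict with "K" (3x3 intrinsics, pixels), "k1" (the pictures are not rectified: a ray, as slopes to the right and down, at radius r is drawn at 1 + k1 r^2 times it, then the intrinsics apply), "rvec" (rotation vector, rad) and "tvec" (3), from world to camera coordinates, as OpenCV has them. Camera axes: x right, y down, z forward; pixel columns grow to the right and rows downward; lengths in m; the calibration is good to about 2 mm. A picture is of the moment at which its call begins: read the wrist's pose just before it. get_calibration takes no time and is no camera call; for the wrist camera it gives the pose at the moment of the call.
- env.hand_in(): hands the job in; it is judged then, once.
The state is a dict: "t": time; "q": joint angles; "qd": joint speeds; "effort": joint torques, N m; "tcp_pos": TCP position; "tool_rot": TCP orientation; "force": force on the tool from outside, world axes, zero at the start; "torque": the same for the moment, N m; "gripper_width": finger opening in m; "gripper_force": force on a finger pad.
Only numpy, scipy, OpenCV 4.12 (cv2) and the standard library are available. Lean on these libraries where they do the work, as an engineer would, in place of code of your own. Each camera call takes 0.05 s, during which the arm holds its last target. There are 200 camera calls.

## Working session

There is one attempt and no reset: what is moved stays moved. The work goes in short steps, Python scripts to look and compute and a shell command to move; the robot and the scene stay as the last step left them, time stands still between calls to the robot, and variables do not carry over. Pictures are saved under pics/ and viewed, at most 10 in all, crops included, and the job is handed in when it is done.

```bash
mkdir -p pics
cat > h.py <<'E'
import numpy as np, cv2
from rig import env
def cal(n):
    c=env.get_calibration(n); R=cv2.Rodrigues(np.array(c["rvec"],float))[0]
    return np.array(c["K"],float),float(c["k1"]),R,np.array(c["tvec"],float).ravel()
def proj(c,P):
    K,k1,R,t=c; p=np.atleast_2d(P)@R.T+t; s=p[:,:2]/p[:,2:]
    s=s*(1+k1*(s**2).sum(1,keepdims=True)); return s@K[:2,:2].T+K[:2,2]
def ray(c,uv):
    K,k1,R,t=c; d=np.linalg.solve(K[:2,:2],np.array(uv,float)-K[:2,2]); s=d.copy()
    for _ in range(30): s=d/(1+k1*(s@s))
    return -R.T@t, R.T@np.array([*s,1.])
def at(c,uv,z):
    o,d=ray(c,uv); return o+d*(z-o[2])/d[2]
def snap(n,f):
    c=cal(n); im=env.camera(n); cv2.imwrite(f"pics/{f}.png",im[:,:,::-1]); return c,im
E
python3 - <<'E'
from h import *
a=snap("scene","scene")[1]; b=snap("side","side")[1]
o=env.get_obs(); print(o["t"],o["tcp_pos"],o["tool_rot"],o["gripper_width"])
for n in("scene","side","wrist"):
    c=cal(n); print(n,-c[2].T@c[3],c[2][2],c[0][0,0])
E
```

```text
0.1 [ 0.26665674 -0.53697271  0.24932692] [[ 8.95712482e-01  4.44633341e-01 -5.84348022e-04]
 [ 4.44633688e-01 -8.95711103e-01  1.58206022e-03]
 [ 1.80029709e-04 -1.67689190e-03 -9.99998578e-01]] 0.08499383544404893
scene [-0.40986849  0.71605157  0.88543811] [ 0.69253718 -0.39355823 -0.60456941] 473.7606703702821
side [0.00582112 1.10241034 0.61360374] [ 0.42014294 -0.80474658 -0.41936006] 365.4312743581907
wrist [ 0.33359955 -0.50373415  0.37296907] [-0.2603885  -0.1278193  -0.95700577] 310.07615608561173
```

View pics/scene.png

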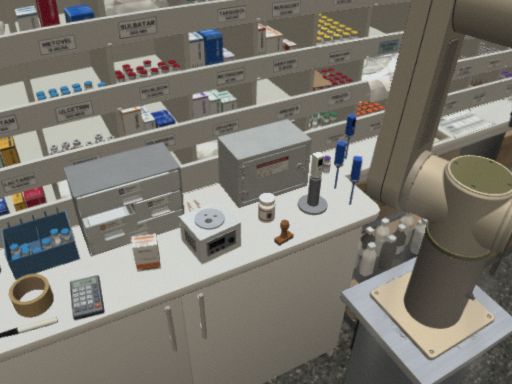

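View pics/side.png

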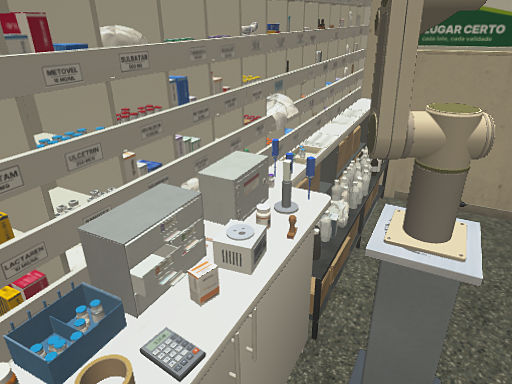

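The scene view shows the white handle at about (318,162) in the holder, whose foot is at (313,205). The blue look-alikes are at (350,125), (341,152) and (356,168). The insert is at (209,218), the jar at (267,207), the stamp at (284,232) and the carton at (146,250). I choose the white one and check it in a close crop.

Run:
```python
from h import *
a=cv2.imread("pics/scene.png"); b=cv2.imread("pics/side.png")
r=lambda m,x,y,w,h,s:cv2.resize(m[y:y+h,x:x+w],None,fx=s,fy=s,interpolation=cv2.INTER_CUBIC)
A=r(a,285,135,90,90,4.4); B=r(a,175,190,90,90,4.4)
cv2.imwrite("pics/crop1.png",np.hstack([A,B]))
c=cal("scene")
for n,uv,z in[("foot",(313,206),.005),("insert",(209,218),.09),("jar",(267,200),.076),("stamp",(285,226),.069),("carton",(146,240),.085)]: print(n,at(c,uv,z))
```

```text
foot [0.44701004 0.0439241  0.005     ]
insert [0.44660931 0.37318243 0.09      ]
jar [0.45767133 0.19594779 0.076     ]
stamp [0.35033533 0.20303669 0.069     ]
carton [0.44728464 0.54172381 0.085     ]
```

View pics/crop1.png

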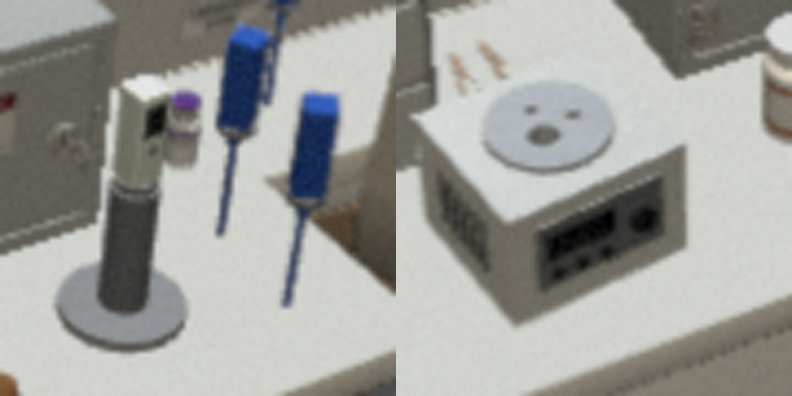

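The crop confirms a white square handle with a dark display, standing in the grey tube with its steel foot. The nearby ones are blue. The wide well shows at about (208.4,220.7), with the two narrow ones behind it.

```bash
python3 - <<'E'
from h import *
c1,c2=cal("scene"),cal("side")
def tri(u,v):
    o1,d1=ray(c1,u);o2,d2=ray(c2,v);d1/=np.linalg.norm(d1);d2/=np.linalg.norm(d2)
    s=np.linalg.lstsq(np.c_[d1,-d2],o2-o1,rcond=None)[0];p=o1+d1*s[0];q=o2+d2*s[1];return (p+q)/2,np.linalg.norm(p-q)
for u in[(341,143),(357,158),(350,117)]:
    for v in[(276,141),(311,156)]: print(u,v,*tri(u,v))
print("white",tri((318,154.5),(289,155)))
print(proj(c2,[.447,.044,.182]),proj(c1,[.447,.044,.182]))
print(at(c1,(350,204),0),at(c1,(335,188),0))
E
python3 -m crank '0 0 -60 0; 30 -30 -80 0; 75 -75 -80 0;120 -120 -80 0;165 -165 -80 0;210 -210 -80 0;210 -210 -80 0'
```

```text
(341, 143) (276, 141) [ 0.5328965  -0.08430688  0.17499018] 0.06439635030570358
(341, 143) (311, 156) [0.39256229 0.01129454 0.2181669 ] 0.04356596686244444
(357, 158) (276, 141) [ 0.53013375 -0.13075425  0.14082627] 0.12346201622160487
(357, 158) (311, 156) [ 0.4033272  -0.05487939  0.17264999] 0.003329691228084513
(350, 117) (276, 141) [ 0.60237023 -0.18654616  0.1660536 ] 0.005204144477621406
(350, 117) (311, 156) [ 0.42010417 -0.03630043  0.23241917] 0.10987553295375971
white (array([0.43725488, 0.05732391, 0.20279041]), np.float64(0.012802837694329626))
[[288.6910724  160.89226152]] [[318.76980578 155.63981611]]
[ 4.08240876e-01 -6.41723086e-02 -1.11022302e-16] [ 0.49366067 -0.07079008  0.        ]
t: 0.98
tcp_pos: [0.3626, -0.2526, 0.3304]
tool_rot: [[0.893, 0.449, 0.001], [0.449, -0.893, 0.0], [0.001, -0.0, -1.0]]
force: [-0.2, -0.1, -0.2]
gripper_width: 0.0854
gripper_force: 0.0
```

```bash
python3 -m crank '44 -44 0 0;88 -88 0 0;132 -132 0 0;176 -176 0 0;208 -228 0 0;208 -228 0 0;208 -228 0 0'
python3 - <<'E'
from h import *
c,im=snap("wrist","w1"); print(proj(c,[[.447,.044,.182],[.447,.044,0.01]]))
E
```

```text
t: 1.85
tcp_pos: [0.4465, 0.0403, 0.3299]
tool_rot: [[0.895, 0.445, -0.001], [0.445, -0.895, -0.001], [-0.001, 0.0, -1.0]]
force: [-1.1, -0.5, -0.5]
gripper_width: 0.0859
gripper_force: 0.0
[[254.90320182 177.96943647]
 [256.06567396 146.95403798]]
```

View pics/w1.png

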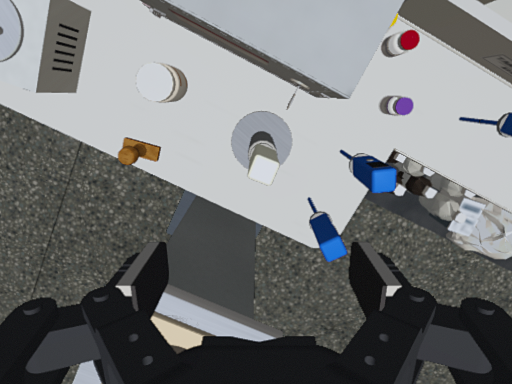

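The wrist picture shows the white handle's top at about (265,168) over the holder foot at (262,138). The blue ones are at (380,178) and (332,245), well clear of the fingers. Next I measure the top face's corners.

Run:
```python
from h import *
c=cal("wrist"); im=cv2.imread("pics/w1.png")
g=cv2.cvtColor(im,cv2.COLOR_BGR2GRAY)[130:200,230:300]
print(g[15:60:3,10:60:3])
crop=cv2.resize(im[125:195,225:305],None,fx=7,fy=7,interpolation=cv2.INTER_CUBIC); cv2.imwrite("pics/c2.png",crop)
o=env.get_obs();print(o["tcp_pos"])
```

```text
[[156 159 156  83 153 119 108 117 166 179 158 123 160 157 156 158 159]
 [161 157 161 114 141 105 112 113 111 108 139 178 128 158 158 157 159]
 [159 161 159 157 169 105 113 114 114 113 112 110 136 158 158 158 155]
 [158 158 162 162 109 106 139 113 114 115 115 113 110 158 159 158 157]
 [158 159 159 158 100 209 219 220 192 125 112 115 116 159 158 159 204]
 [159 156 160 123 107 219 218 218 218 220 218 155 112 159 156 179 203]
 [182 158 156 117 172 218 218 218 218 218 218 218 221 149 164 204 203]
 [204 173 159  99 219 218 218 218 218 218 218 218 218 171 204 203 203]
 [203 204 206 132 218 218 218 218 218 218 218 218 216 200 202 203 203]
 [203 203 204 206 219 218 219 218 218 218 218 219 193 203 202 200 202]
 [203 203 197 217 219 218 218 218 218 219 218 218 200 203 203 203 202]
 [203 203 203 183 209 217 219 218 218 218 218 207 203 203 203 203 203]
 [203 203 203 204 203 197 207 215 219 218 218 182 203 203 203 203 203]
 [203 203 203 203 203 203 203 201 185 207 198 204 203 203 203 203 203]
 [203 203 203 203 203 203 202 203 203 203 203 203 203 203 203 203 203]]
[0.44652933 0.03962978 0.3299997 ]
```

View pics/c2.png

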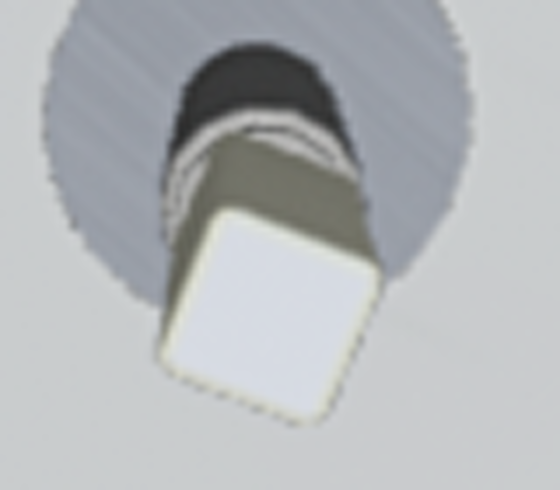

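The close crop shows the top face with corners at about (220,207), (380,268), (312,425) and (160,355) in crop pixels. The square is turned about 22° from the image axes.

Run:
```python
from h import *
c=cal("wrist"); o=env.get_obs(); R=np.array(o["tool_rot"]); im=cv2.imread("pics/w1.png")
g=cv2.cvtColor(im,cv2.COLOR_BGR2GRAY); m=np.zeros_like(g); m[145:195,240:290]=(g[145:195,240:290]>=211)*255
n,l,s,ct=cv2.connectedComponentsWithStats(m); k=1+np.argmax(s[1:,4]); print(s[k],ct[k])
pts=np.argwhere(l==k)[:,::-1]
W=np.array([at(c,p,.182)[:2] for p in pts]); cc,sz,a=cv2.minAreaRect((W*1000).astype(np.float32)); print("top",cc,sz,a,W.mean(0))
# by crop corners
W2=np.array([at(c,(x/7+225-.43,y/7+125-.43),.182)[:2] for x,y in[(220,207),(380,268),(312,425),(160,355)]]);print(W2.mean(0)); d=np.diff(np.r_[W2,W2[:1]],axis=0);print(np.linalg.norm(d,axis=1),np.degrees(np.arctan2(d[:,1],d[:,0])))
print("tool y angle",np.degrees(np.arctan2(R[1,1],R[0,1])))
for t in(W.mean(0),W2.mean(0)): print("shift tool",R.T@(np.array([*t,.151])-o["tcp_pos"])*1000)
# foot ellipse centre
print("foot", at(c,(225-.43+258/7,125-.43+120/7),.01))
```

```text
[249 156  29  29 559] [263.06440072 169.59033989]
top (457.1540832519531, 40.20930862426758) (21.52533721923828, 21.748804092407227) 3.774707078933716 [0.45723542 0.04021727]
[0.45724272 0.04042815]
[0.02186969 0.02253035 0.02185841 0.02084121] [ -84.79460744 -175.76159872   90.775978      4.37055112]
tool y angle -63.65688522356989
shift tool [  9.99934639   4.16799617 178.99301194]
shift tool [ 10.09945756   3.98225871 178.99287278]
foot [0.45722687 0.03984781 0.01      ]
```

Top centre (0.457, 0.040) agrees with the foot centre to 1 mm, and the turn needed is about 22.5°.

```bash
python3 -m crank '10 4 20 8;10 4 50 16;10 4 80 22.5;10 4 110 22.5;10 4 140 22.5;10 4 165 22.5;10 4 179 22.5;10 4 179 22.5' - 40
python3 -m crank '0 0 0 0;0 0 0 0;0 0 0 0;0 0 0 0;0 0 0 0;0 0 0 0' 10 40
python3 -m crank '0 0 0 0;0 0 0 0;0 0 0 0;0 0 0 0'
```

```text
t: 2.9
tcp_pos: [0.4566, 0.0406, 0.1505]
tool_rot: [[0.998, 0.066, -0.002], [0.066, -0.998, -0.0], [-0.002, -0.0, -1.0]]
force: [0.9, 0.2, 0.2]
gripper_width: 0.0851
gripper_force: 0.0
t: 3.65
tcp_pos: [0.4576, 0.0417, 0.1519]
tool_rot: [[0.998, 0.068, 0.001], [0.068, -0.998, -0.0], [0.001, 0.0, -1.0]]
force: [-1.1, -1.5, 4.2]
gripper_width: 0.0239
gripper_force: 44.4
t: 4.15
tcp_pos: [0.4576, 0.0417, 0.1519]
tool_rot: [[0.998, 0.068, 0.001], [0.068, -0.998, 0.0], [0.001, 0.0, -1.0]]
force: [-0.5, -0.8, 4.9]
gripper_width: 0.0236
gripper_force: 44.4
```

```bash
python3 -m crank '0 0 -8 0;0 0 -22 0;0 0 -40 0;0 0 -60 0;0 0 -80 0;0 0 -100 0;0 0 -120 0;0 0 -130 0' - 60
python3 -m crank '0 0 0 0;0 0 0 0'
```

```text
t: 5.15
tcp_pos: [0.4577, 0.0417, 0.2835]
tool_rot: [[0.998, 0.068, 0.002], [0.068, -0.998, 0.0], [0.002, 0.0, -1.0]]
force: [0.7, 0.2, -0.1]
gripper_width: 0.0236
gripper_force: 59.2
t: 5.4
tcp_pos: [0.4568, 0.0417, 0.2804]
tool_rot: [[0.998, 0.068, -0.001], [0.068, -0.998, 0.0], [-0.001, -0.0, -1.0]]
force: [0.3, -0.0, -0.7]
gripper_width: 0.0231
gripper_force: 59.2
```

```bash
python3 -m crank '-8 -40 -15 0;-17 -85 -15 0;-27 -135 -15 0;-37 -185 -15 0;-47 -235 -15 0;-57 -285 -15 0;-65 -320 -15 0;-67 -335 -15 0'
python3 -m crank '0 0 0 0;0 0 0 0;0 0 0 0;0 0 0 0'
python3 - <<'E'
from h import *
c,im=snap("wrist","w2"); snap("scene","s2"); snap("side","d2"); o=env.get_obs(); print(o["tcp_pos"]); print(o["tool_rot"])
print(proj(c,[[.436,.372,.09]]))
E
```

```text
t: 6.4
tcp_pos: [0.3663, 0.3726, 0.295]
tool_rot: [[0.998, 0.07, -0.002], [0.07, -0.998, -0.001], [-0.002, 0.001, -1.0]]
force: [0.5, 0.1, -0.6]
gripper_width: 0.0235
gripper_force: 59.3
t: 6.9
tcp_pos: [0.368, 0.3706, 0.2965]
tool_rot: [[0.998, 0.067, 0.0], [0.067, -0.998, 0.0], [0.0, -0.0, -1.0]]
force: [0.2, -0.1, -0.1]
gripper_width: 0.0232
gripper_force: 59.3
[0.36774656 0.37098653 0.29640813]
[[ 9.97721127e-01  6.74724072e-02  1.62866757e-04]
 [ 6.74723934e-02 -9.97721138e-01  8.85743873e-05]
 [ 1.68471933e-04 -7.73835277e-05 -9.99999983e-01]]
[[261.72427304 101.40803386]]
```

View pics/w2.png

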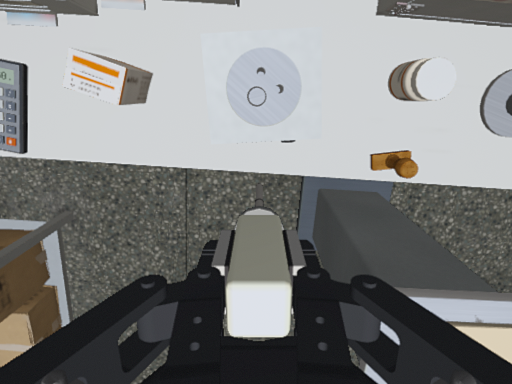

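The wide well shows at about (257,96), inside the insert disc centred at about (264,87), with the narrow wells at (262,71) and (280,89). The held probe's stem tip is at about (259,202).

Run:
```python
from h import *
c=cal("wrist"); o=env.get_obs(); R=np.array(o["tool_rot"]); T=np.array(o["tcp_pos"]); im=cv2.imread("pics/w2.png")
print("tip expected px",proj(c,T+R@[0,0,.135]),"ring",proj(c,T+R@[0,0,.09]))
r=lambda x,y,w,h,s:cv2.resize(im[y:y+h,x:x+w],None,fx=s,fy=s,interpolation=cv2.INTER_CUBIC)
a=r(220,40,90,90,6).copy()
cv2.imwrite("pics/c3.png",np.hstack([a[:540],cv2.resize(r(235,175,50,108,5),(250,540))]))
```

```text
tip expected px [[258.80745285 184.22685707]] ring [[258.94839472 201.33453812]]
```

View pics/c3.png

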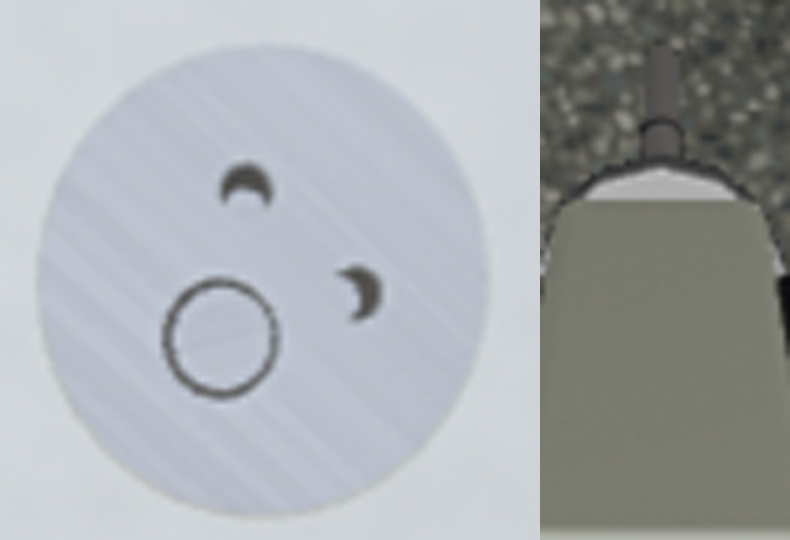

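The tip measures (259.0,183.6) against the expected (258.8,184.2), so the probe hangs straight and at the expected height. In crop pixels the well rim spans x 163–280 and y 277–400. The insert spans x 38–490 and y 42–520.

Run:
```python
from h import *
c=cal("wrist"); o=env.get_obs(); R=np.array(o["tool_rot"]); T=np.array(o["tcp_pos"])
f=lambda x,y:at(c,(x/6+220-.42,y/6+40-.42),.09)[:2]*1000
w=f(221.5,338.5); i=f(264,281)
print("well",w,"dia",np.linalg.norm(f(163,338)-f(280,338)),np.linalg.norm(f(221,277)-f(221,400)))
print("insert",i,"dia",np.linalg.norm(f(38,281)-f(490,281)),np.linalg.norm(f(264,42)-f(264,520)))
d=w-i; print("dist",np.linalg.norm(d)); u=d/np.linalg.norm(d); v=np.array([-u[1],u[0]])
for n in(f(247,187),f(355,294)): print("narrow",(n-i)@u,(n-i)@v)
# shaft of constraint: insert + 11mm along u
print("alt well",i+11*u)
print("tip px->", at(c,(259.0,183.6),T[2]-.135)*1000, T*1000)
for z in(.17,): print("shift", R.T@(np.array([*w/1000,z])-T)*1000)
# second opinion from scene/side initial images
s=cal("scene"); print("scene well",at(s,(208.4-.4,220.7-.4),.09)[:2]*1000)
```

```text
well [440.71649475 378.13901794] dia 19.929217464296876 20.15992761351237
insert [450.52690548 371.58562181] dia 76.39578138878728 77.21736855229835
dist 11.797930306895445
narrow -10.091539968971185 -11.432499147751486
narrow -7.744927600078142 13.492400049365065
alt well [441.38000299 377.69579161]
tip px-> [368.34436689 370.86999353 161.40813441] [367.74656133 370.98653168 296.40813441]
shift [ 73.26494337  -2.20294777 126.42065014]
scene well [439.60958381 379.08217794]
```

```bash
python3 -m crank '15 0 0 0;35 -1 0 0;55 -2 0 0;70 -2 0 0;73 -2 15 0;73 -2 30 0;73 -2 45 0;73 -2 52 0'
python3 -m crank '0 0 0 0;0 0 0 0;0 0 0 0;0 0 0 0'
python3 - <<'E'
from h import *
c,im=snap("wrist","w3"); s,a=snap("scene","s3"); d,b=snap("side","d3"); o=env.get_obs(); T=np.array(o["tcp_pos"]); R=np.array(o["tool_rot"]);print(T,R[:,2])
tip=T+R@[0,0,.135]; P=np.array([tip,[.4409,.378,.09]])
r=lambda m,k,s:cv2.resize(cv2.getRectSubPix(m[:,:,::-1].copy(),(k,k),tuple(map(float,cc))),(390,390),interpolation=cv2.INTER_CUBIC)
L=[]
for m,q,k in((im,c,60),(a,s,50)):
    cc=proj(q,P).mean(0); print(proj(q,P),"centre",cc,390/k); L.append(r(m,k,0))
cv2.imwrite("pics/c4.png",np.hstack(L))
E
```

```text
t: 8.05
tcp_pos: [0.4392, 0.3779, 0.2423]
tool_rot: [[0.998, 0.069, -0.002], [0.069, -0.998, -0.001], [-0.002, 0.001, -1.0]]
force: [-0.1, 0.5, -0.9]
gripper_width: 0.0233
gripper_force: 59.3
t: 8.55
tcp_pos: [0.4405, 0.3784, 0.2449]
tool_rot: [[0.998, 0.068, 0.001], [0.068, -0.998, 0.001], [0.001, -0.0, -1.0]]
force: [-0.8, 0.3, -1.1]
gripper_width: 0.0235
gripper_force: 59.3
[0.44030983 0.37829739 0.24446723] [ 1.88782901e-04  1.45577907e-04 -9.99999972e-01]
[[258.94827188 184.33794423]
 [259.28188412 177.97472659]] centre [259.115078   181.15633541] 6.5
[[207.80576673 214.2145034 ]
 [208.18323431 219.8746458 ]] centre [207.99450052 217.0445746 ] 7.8
```

View pics/c4.png

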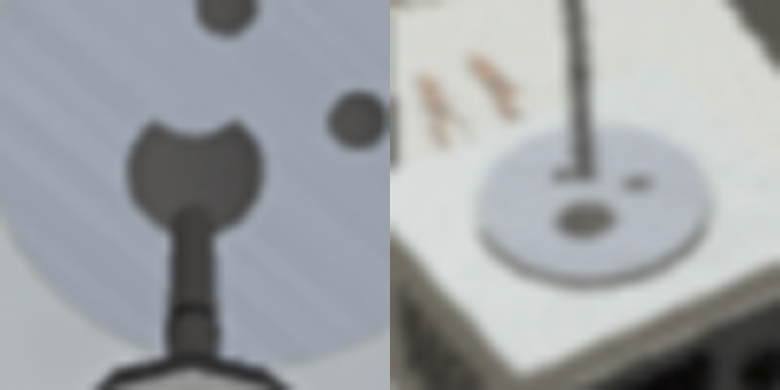

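Both views show the stem tip over the well. The wrist crop puts the well centre at about (196,170) and the tip at about (195,210). The scene crop puts the well at (586,219) and the tip at (584,178). Predictions agree to within 1 mm, so I nudge 1 mm along x and descend slowly.

```bash
python3 -m crank '0.5 0 0 0;1 0 4 0;1 0 10 0;1 0 16 0;1 0 22 0;1 0 28 0;1 0 32 0;1 0 32 0'
python3 - <<'E'
from h import *
c,im=snap("wrist","w4"); s,a=snap("scene","s4"); d,b=snap("side","d4"); o=env.get_obs(); T=np.array(o["tcp_pos"]); R=np.array(o["tool_rot"]);print(T,o["force"])
W=np.array([.4409,.378,.09]); L=[]
for m,q,k in((im,c,60),(b,d,50)):
    cc=proj(q,W)[0]; print(cc); L.append(cv2.resize(cv2.getRectSubPix(m[:,:,::-1].copy(),(k,k),tuple(map(float,cc))),(390,390),interpolation=cv2.INTER_CUBIC))
cv2.imwrite("pics/c5.png",np.hstack(L))
E
```

```text
t: 9.7
tcp_pos: [0.441, 0.3782, 0.2118]
tool_rot: [[0.998, 0.068, -0.001], [0.068, -0.998, -0.0], [-0.001, 0.0, -1.0]]
force: [0.3, 0.1, 0.5]
gripper_width: 0.0233
gripper_force: 59.3
[0.44138578 0.37841751 0.21259928] [-0.36238921  0.63974162  0.02685571]
[258.98539869 188.73036084]
[240.86200509 232.54137264]
```

View pics/c5.png

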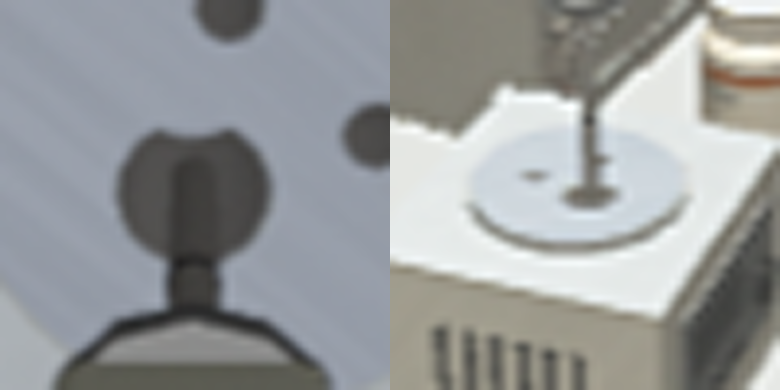

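The stem is inside the well mouth, within about 1 mm of centre in both views, with no contact force. I go on down to ring level.

```bash
python3 -m crank '0.3 0 4 0;0.5 0 10 0;0.5 0 16 0;0.5 0 22 0;0.5 0 27 0;0.5 0 30 0;0.5 0 32 0;0.5 0 32 0'
python3 -m crank '0 0 0 0;0 0 0 0;0 0 0 0;0 0 0 0;0 0 0 0;0 0 0 0;0 0 0 0;0 0 0 0'
python3 - <<'E'
from h import *
c,im=snap("wrist","w5"); s,a=snap("scene","s5"); d,b=snap("side","d5"); o=env.get_obs(); print(o["tcp_pos"],o["force"])
W=np.array([.4409,.378,.09]); L=[]
for m,q,k in((a,s,50),(b,d,50)):
    cc=proj(q,W)[0]; L.append(cv2.resize(cv2.getRectSubPix(m[:,:,::-1].copy(),(k,k),tuple(map(float,cc))),(390,390),interpolation=cv2.INTER_CUBIC))
cv2.imwrite("pics/c6.png",np.hstack(L))
E
```

```text
t: 10.85
tcp_pos: [0.4417, 0.3784, 0.1803]
tool_rot: [[0.998, 0.068, -0.0], [0.068, -0.998, -0.0], [-0.0, 0.0, -1.0]]
force: [0.3, -0.2, -0.3]
gripper_width: 0.0235
gripper_force: 59.3
t: 11.85
tcp_pos: [0.4417, 0.3784, 0.1803]
tool_rot: [[0.998, 0.068, -0.0], [0.068, -0.998, 0.0], [-0.0, -0.0, -1.0]]
force: [0.2, 0.2, -0.7]
gripper_width: 0.0235
gripper_force: 59.3
[0.44174853 0.37835334 0.18027725] [ 0.90619459 -0.45039311 -0.628029  ]
```

View pics/c6.png

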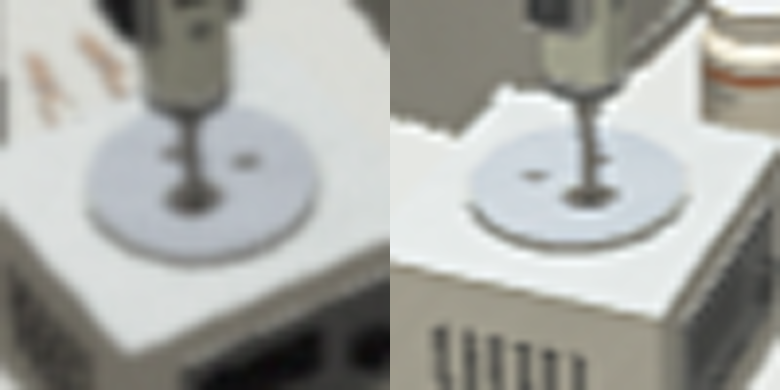

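The stem stands centred in the wide well in both views: scene (193,197), side (590,195). TCP z is 0.180, so the ring is level with the top. I hold three seconds and hand in.

```bash
python3 -m crank '0 0 0 0;0 0 0 0;0 0 0 0;0 0 0 0;0 0 0 0;0 0 0 0;0 0 0 0;0 0 0 0' >/dev/null
python3 -m crank '0 0 0 0;0 0 0 0;0 0 0 0;0 0 0 0;0 0 0 0;0 0 0 0;0 0 0 0;0 0 0 0' >/dev/null
python3 -m crank '0 0 0 0;0 0 0 0;0 0 0 0;0 0 0 0;0 0 0 0;0 0 0 0;0 0 0 0;0 0 0 0'
python3 -c "
from rig import env
print(env.hand_in())"
```

```text
t: 15.0
tcp_pos: [0.4417, 0.3783, 0.1803]
tool_rot: [[0.998, 0.068, -0.0], [0.068, -0.998, -0.0], [-0.0, 0.0, -1.0]]
force: [-0.4, -0.2, 0.1]
gripper_width: 0.0238
gripper_force: 59.3
the job is handed in; nothing more can be done
None
```

The job is handed in, though no verdict came back: the white probe is still gripped upright in the widest well, about 45 mm deep and within about 1 mm of centre, held still for over three seconds with no sign of contact.

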